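# Push the rack of turned knobs past the drop gate

## Robot

A 7-joint arm with a two-finger parallel gripper is mounted at the origin on the work surface. World frame = base frame: x ahead of the robot, y to its left, z up, the work surface at z = 0. Lengths are in m, angles in rad, forces in N, time in s.
With the tool pointing down it reaches from about 0.4 to 0.875 m from the base axis. Payload 19.3 kg.
Tool frame: the origin (TCP) lies midway between the tips of the shut fingers; the grasp point (between the pads) lies 19 mm behind it; z points along the fingers, y is the line along which they close (so a half turn about z gives the same grasp; the last joint's range is limited). The gripper opens to 85 mm and grips with 20 to 120 N. Pads are 22 mm wide; open, the fingers measure 114 mm over their backs; the gripper's body (76 mm by 85 mm) begins 54 mm behind the grasp point. The pads swing forward as they close: fully open they stand 13 mm farther back than shut.
Start: joints at [1.205, 0.521, -0.036, 1.599, 0.021, 1.021, -0.113], TCP at [0.182, -0.598, 0.231] pointing down, gripper open.
Joint ranges: [-2.91, 2.91], [-0.3, 2.13], [-1.5, 1.42], [0.17, 2.43], [-1.26, 4.41], [0.16, 1.93], [-2.52, 2.52]. Speed limits (rad/s): [1.89, 1.89, 2.39, 2.39, 3.01, 3.01, 3.01].

## Interface

Orientations are given as [roll, pitch, yaw] about the fixed x, y, z axes, in that order (R = Rz(yaw) Ry(pitch) Rx(roll)).
In Python, from workcell import telemetry, grab_frame, calibration, bot, outline_of, landmark_of gives the robot as it stands. The module is installed in compiled form; this text tells all that it offers.
- The arm moves only by the shell command python3 -m inch 'ROWS' [FORCE]. ROWS is JSON, a list of rows, each a list of 7 numbers: the shift along the tool's x, y, z in m, then the turn, a rotation vector about the tool's x, y, z in rad, then the closure, from 0 (fully open) to 1 (shut). A call has 1 to 5 rows; each row shifts and turns the commanded pose from where the row before left it, along the tool's axes as they then stand; what a row does not reach is not made up. A row lasts 1/10 s, in which the tool goes at most 50 mm and 8.59 degrees, less where a joint would pass 70% of its speed; a pose out of reach is approached as far as the arm can. A call is refused whole if a number of a shift passes 0.05 or a number of a turn 0.15, either way. A call with a gripper value outside its range is refused whole. The fingers move at their own pace and stop on an object; FORCE is the grip in N (left out, the last holds). Time passes only in rows, so rows that do not move let the fingers close. It gives the time, the measured TCP pose, the force, the opening and the grip force at its end, in the units of the state.
- telemetry.observe(): the state, without advancing time (a new reading comes with each control period).
- grab_frame(name): name is "side" or "top"; returns the picture (400x640x3 uint8, red, green, blue); there is no depth.
- calibration(name): a dict with "fovy" (degrees; the focal length in pixels is half the picture's height over the tangent of half this angle, whatever the lens; pixels are square), "cx", "cy" (the principal point, pixels), "pose" (4x4, takes a point from camera to world coordinates). Camera axes: x right, y down, z forward; pixel columns grow to the right and rows downward; lengths in m; the calibration is good to about 2 mm. A picture is of the moment at which its call begins. calibration takes no time and is no camera call.
- bot.job_done(): hands the job in; it is judged then, once.
Trained networks look in the newest picture that a camera, given by its name, has taken for a name from the list of things; names that differ only in an ending like _2 or _b are one class to them, and where a whole thing is asked for, a point or a joint stands for the part that bears it (a point fixed in the world has none). Each returns a list of dicts, best first, with "score" (0 to 1); they miss things now and then, are a little off and sometimes report something else, mostly with a low value. They report only what shows in the picture. A call takes as long as a camera call. They do not tell look-alikes from the thing itself.
- outline_of(label, camera): "region" (400x640 bool, what is visible of it) and "rect" ([left, top, right, bottom] in pixels, round what is visible of it).
- landmark_of(label, camera): "xy" ([column, row] in pixels: a listed point, or the origin of a listed thing).
The state is a dict: "clock": time; "qpos": joint angles; "qd": joint speeds; "joint_efforts": joint torques, N m; "position": TCP position; "tool_rot": TCP orientation; "force": force on the tool from outside, world axes, zero at the start; "moment": the same for the moment, N m; "grip_width": finger opening in m; "finger_force": force on a finger pad.
Only numpy, scipy, OpenCV 4.12 (cv2) and the standard library are available. Lean on these libraries where they do the work, as an engineer would, in place of code of your own. Each camera call takes 0.05 s, during which the arm holds its last target. There are 200 camera calls.

## Task

Press the long bar beside the wooden chute down with one fingertip to lower its sprung gate and keep it down, and meanwhile push the rack of turned knobs with the other fingertip along the chute, past the gate and fully home against the end stop. Then let the gate spring up again behind the rack. Lift nothing, do not let the gate bump or rub on the rack, keep the knobs standing in it, and leave the things round about alone.

Things in the scene. Friction and masses are not known exactly. Their poses are not given: they have to be found in the camera images.
- chute: Fixed straight wooden chute on feet, lying crosswise; place and yaw vary. Origin on the table under the gate line, mid-width; x along the travel (roughly world -y), y to the press bar (far side), z up. Floor top at z = 66 mm, x = -250 to +150 mm, upstream end open. Inside y = -31 to +31 mm; side walls 8 mm thick, tops at z = 80 mm.
- gate_hinge (a joint): Gate hinge, along the chute's x axis at chute y = -55, z = 58 mm. 0 = gate up (closed), 0.25 rad = bar and gate down at the stop; from 0.17 rad the blade is below the chute floor. A spring returns it to 0; holding it down takes 3 to 6 N on the bar.
- drop_gate: Drop gate, one rigid piece on the hinge: a 6 mm metal blade across the chute at chute x = 0, rising through a 14 mm slot; closed, it stands 5 to 15 mm above the floor (higher on the bar's side); two arms under the floor and the press bar outside. Origin on the hinge, x along the chute.
- press_bar (a point): Middle of the press bar's top: a wooden strip beside the chute, 280 mm long (chute x = -230 to +50), 40 wide, 8 thick. Closed: this point at chute y = 77, z = 110 mm, tilted 0.21 rad, outer edge higher. At 0.21 rad: level, y = 85, z = 81 mm; at the stop z = 75 mm. A fingertip can slide along it while pressing.
- end_stop (a point): Middle of the upstream face of the wooden end stop across the chute, at chute x = +134 mm, z = 77 mm; the stop's top is at z = 88 mm.
- rack: Loose wooden block 110 mm long (x, along the travel), 56 wide, 24 high, about 0.3 kg, with three wells in a row, on the chute floor upstream of the gate. Origin at the centre of its underside; rear face at x = -55, front at +55 mm. At home its origin is at chute x = +79 mm, its rear 24 mm past the gate line.
- knob0: Turned wooden knob, 29 mm across and 50 mm tall, standing loosely in the rear well of the rack with its top 60 mm above the rack's underside. Origin at the centre of its foot, 10 mm above the rack's underside.
- knob1: Turned wooden knob, 29 mm across and 50 mm tall, standing loosely in the middle well of the rack with its top 60 mm above the rack's underside. Origin at the centre of its foot, 10 mm above the rack's underside.
- knob2: Turned wooden knob, 29 mm across and 50 mm tall, standing loosely in the front well of the rack with its top 60 mm above the rack's underside. Origin at the centre of its foot, 10 mm above the rack's underside.
- jar_a: Amber glass jar with steel lid, 60 mm across, 75 mm tall, on the table beyond the press bar. Origin at its underside. To be left alone.
- jar_b: Glass jar with black lid, 52 mm across, 65 mm tall, on the table beyond the press bar. Origin at its underside. To be left alone.
- blank: Turned wooden piece, 48 mm across, 70 mm tall, on the table on the robot's side of the chute. Origin at its underside. To be left alone.
- sanding_block: Cork sanding block 70 x 40 x 30 mm on the table past the chute's end stop. Origin at its underside. To be left alone.
- bowl_blank: Wooden bowl blank, 90 mm across, 45 mm tall, on the table to the robot's left. Origin at its underside. To be left alone.
- mallet: Wooden mallet lying on the table to the robot's right. Origin at its underside. To be left alone.
Not all that is in view belongs to the job. Leave any white look-alike of the rack alone. Leave any red look-alike of the knob0 alone.

How it is judged:
On the way, in this order (a step that is already met when the one before it is completed fails the run):
1. the gate is held down by a finger while the rack is still upstream of it (contact force between the fingers and drop_gate above 0.4 N and value of joint gate_hinge above 0.17 rad and x of rack in the frame of chute below -0.06 m), for 0.15 s.
2. the rack is being pushed over the gate line by a finger while a finger holds the gate down (contact force between the fingers and drop_gate above 0.4 N and value of joint gate_hinge above 0.17 rad and x of rack in the frame of chute between -0.045 and 0.045 m and contact force between the fingers and rack above 0.1 N), for 0.1 s.
At the end, for the whole second after the job is handed in: The rack lies flat on the chute floor with its front within 6 mm of the end stop, at rest, all three knobs upright in its wells; the gate is up again (hinge below 0.03 rad) (x of rack in the frame of chute between 0.073 and 0.084 m and z of rack in the frame of chute between 0.063 and 0.069 m and value of joint gate_hinge below 0.03 rad and linear speed of rack below 0.01 m/s and angle between each of knob0, knob1, knob2's own z axis and vertical below 0.25 rad and z of each of knob0, knob1, knob2 in the frame of rack below 0.016 m); the robot touches nothing.
It fails at once if the gate bumps, presses or rubs on the rack (more than 2.5 N) (contact force between drop_gate and rack above 2.5 N).
It fails at once if the rack is lifted more than 10 mm off the chute floor (z of rack in the frame of chute above 0.076 m).
It fails at once if a knob is lifted out of its well or topples (z of any of knob0, knob1, knob2 in the frame of rack above 0.022 m or angle between any of knob0, knob1, knob2's own z axis and vertical above 0.5 rad).
It fails at once if something round about is shifted by more than 20 mm (distance of any of jar_a, jar_b, blank, sanding_block, bowl_blank, mallet from where it was at the start of the episode above 0.02 m).
It also fails if it takes over 38 s, if anything falls off the work surface, if the arm or the gripper's body presses on something with over 40 N, if the wrist force passes 120 N, or if a joint passes its speed limit or range.

## Working session

There is one attempt and no reset: what is moved stays moved. The work goes in short steps, Python scripts to look and compute and a shell command to move; the robot and the scene stay as the last step left them, time stands still between calls to the robot, and variables do not carry over. Pictures are saved under pics/ and viewed, at most 10 in all, crops included, and the job is handed in when it is done.

```bash
mkdir -p pics; python3 - <<'E'
from workcell import *
import cv2,numpy as np
print(telemetry.observe())
for c in("side","top"):
    im=grab_frame(c); cv2.imwrite(f"pics/{c}0.png",im[:,:,::-1]); k=calibration(c); print(c,k)
    for n in("press_bar","end_stop","chute","rack","knob0","drop_gate","gate_hinge","jar_a","jar_b","blank"):
        print(n,[(np.round(d["xy"],1).tolist(),round(d["score"],2)) for d in landmark_of(n,c)[:4]])
print(telemetry.observe()["clock"])
E
```

```text
{'clock': 0.0, 'qpos': array([ 1.20481474,  0.52203866, -0.03637165,  1.59999087,  0.02120828,
        1.02108668, -0.11277677]), 'qd': array([-0.00022546, -0.00085345, -0.00014095,  0.00028741,  0.00082008,
       -0.00129345, -0.00111464]), 'joint_efforts': array([ 3.39076387e-04, -9.27093530e+01,  1.98000737e+00, -3.69926226e+01,
        1.78199628e-02,  8.14001978e-03,  2.53010506e-05]), 'position': array([ 0.18207149, -0.59754716,  0.23071601]), 'tool_rot': array([-3.14045618e+00,  6.54712518e-05,  2.95837262e-01]), 'force': array([ 1.15060529, -0.0608943 , -0.13450276]), 'moment': array([ 0.02880657, -0.00061517,  0.06425383]), 'finger_force': 0.0, 'grip_width': 0.0851515698232045}
side {'fovy': 54.993153357698446, 'cx': 321.60514811883326, 'cy': 201.32681916021903, 'pose': array([[-9.94364841e-01, -5.21395878e-02,  9.23039935e-02,
         4.59814027e-01],
       [-1.06012051e-01,  4.88285636e-01, -8.66220863e-01,
         9.27839883e-01],
       [ 9.36845503e-05, -8.71124906e-01, -4.91061493e-01,
         6.22578388e-01],
       [ 0.00000000e+00,  0.00000000e+00,  0.00000000e+00,
         1.00000000e+00]])}
press_bar [([299.8, 206.5], 0.7), ([331.1, 216.7], 0.31)]
end_stop [([352.3, 183.6], 0.64), ([257.1, 239.2], 0.49)]
chute [([340.7, 231.5], 0.91)]
rack [([379.2, 274.8], 0.95), ([326.8, 227.8], 0.62)]
knob0 [([334.1, 217.1], 0.62), ([322.2, 228.9], 0.55), ([270.7, 286.1], 0.49), ([327.7, 227.3], 0.46)]
drop_gate [([355.9, 214.0], 0.66), ([326.3, 226.0], 0.38)]Traceback (most recent call last):
  File "<stdin>", line 7, in <module>
ValueError: it knows: blank, bowl_blank, chute, drop_gate, end_stop, jar, knob, mallet, press_bar, rack, sanding_block
```

```bash
python3 - <<'E'
from workcell import *
import cv2,numpy as np
for c in("top",):
    im=grab_frame(c); cv2.imwrite(f"pics/{c}0.png",im[:,:,::-1]); k=calibration(c); print(c,k)
    for n in("press_bar","end_stop","chute","rack","knob","drop_gate","jar","blank"):
        print(n,[(np.round(d["xy"],1).tolist(),round(d["score"],2)) for d in landmark_of(n,c)[:4]])
E
```

```text
top {'fovy': 47.20440871619152, 'cx': 316.3840732563377, 'cy': 206.23080988239158, 'pose': array([[-1.19025043e-02, -9.95043341e-01,  9.87273004e-02,
         3.99252491e-01],
       [-9.99826183e-01,  1.04261475e-02, -1.54563812e-02,
        -1.35299917e-03],
       [ 1.43504238e-02, -9.88941095e-02, -9.94994483e-01,
         1.76259115e+00],
       [ 0.00000000e+00,  0.00000000e+00,  0.00000000e+00,
         1.00000000e+00]])}
press_bar [([295.0, 192.1], 0.87)]
end_stop [([351.0, 229.1], 0.72), ([281.0, 215.8], 0.48)]
chute [([313.0, 221.0], 0.89)]
rack [([257.8, 254.2], 0.64), ([293.6, 217.5], 0.61)]
knob [([246.7, 185.4], 0.55), ([291.8, 214.9], 0.54), ([303.4, 220.5], 0.53), ([282.4, 215.3], 0.37)]
drop_gate [([311.7, 235.4], 0.67)]
jar [([294.2, 165.5], 0.44)]
blank [([444.1, 256.8], 0.67), ([297.4, 254.6], 0.51), ([291.8, 215.1], 0.41)]
```

View pics/side0.png

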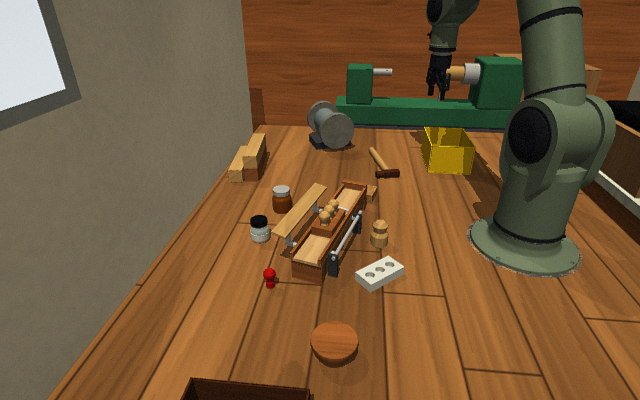

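View pics/top0.png

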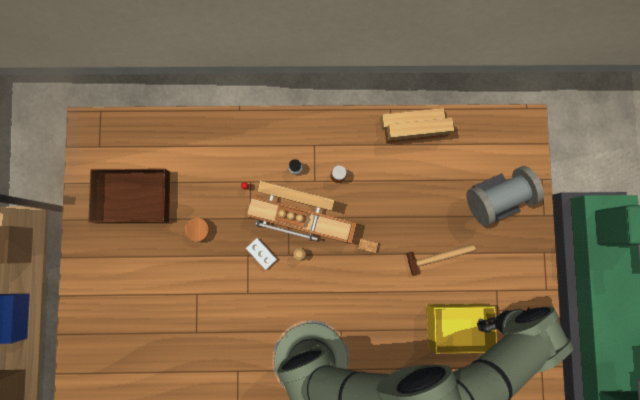

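The side view shows the chute with its rack and tan knobs at about (329,212), and the press bar at (300,207). There are two look-alikes: a white rack at (380,273), which is (260,254) in the top view, and a red knob at (270,277), which is (246,185) in the top view. The real rack is the brown wooden one inside the chute, at (328,215) side and (293,217) top. Next I fit the chute pose and check it with an overlay.

```bash
cat > h.py <<'E'
from workcell import *
import cv2,numpy as np
from scipy.optimize import least_squares
def proj(c,P):
    k=calibration(c); P=np.atleast_2d(P); T=np.linalg.inv(k["pose"]); q=P@T[:3,:3].T+T[:3,3]
    f=200/np.tan(np.radians(k["fovy"])/2)
    return np.c_[k["cx"]+f*q[:,0]/q[:,2],k["cy"]+f*q[:,1]/q[:,2]]
def w(p,P):
    P=np.atleast_2d(np.array(P,float)); c,s=np.cos(p[2]),np.sin(p[2])
    return np.c_[p[0]+c*P[:,0]-s*P[:,1],p[1]+s*P[:,0]+c*P[:,1],P[:,2]]
E
python3 - <<'E'
from h import *
obs=[("side","press_bar",(299.8,206.5)),("side","end_stop",(352.3,183.6)),("side","chute",(340.7,231.5)),("side","drop_gate",(355.9,214.0)),("side","rack",(326.8,227.8)),
("top","press_bar",(295,192.1)),("top","end_stop",(351,229.1)),("top","chute",(313,221)),("top","drop_gate",(311.7,235.4)),("top","rack",(293.6,217.5))]
def loc(n,rx): return {"press_bar":(-.09,.077,.110),"end_stop":(.134,0,.077),"chute":(0,0,0),"drop_gate":(0,-.055,.058),"rack":(rx,0,.066)}[n]
def fun(p): return np.concatenate([proj(c,w(p,loc(n,p[3])))[0]-np.array(x) for c,n,x in obs])
r=least_squares(fun,[.5,0,-1.6,-.1],loss="soft_l1"); p=r.x
print(p); print(np.round(fun(p).reshape(-1,2),1))
rx=p[3]
def box(x0,x1,y0,y1,z): return [(x0,y0,z),(x1,y0,z),(x1,y1,z),(x0,y1,z)]
a=.21; 
polys=[(box(-.25,.15,-.039,.039,.08),(0,255,0)),(box(-.25,.134,-.031,.031,.066),(0,255,255)),
([(-.23,.0574,.1058),(.05,.0574,.1058),(.05,.0966,.1142),(-.23,.0966,.1142)],(255,0,0)),(box(rx-.055,rx+.055,-.028,.028,.09),(255,0,255))]
for c,(u,v,wd,h),s in(("side",(250,165,140,125),5.5/1.3),("top",(235,170,150,90),5)):
    im=grab_frame(c)[:,:,::-1].copy(); im=cv2.resize(im[v:v+h,u:u+wd],None,fx=s,fy=s,interpolation=2)
    for P,col in polys:
        q=(proj(c,w(p,P))+.5-[u,v])*s; cv2.polylines(im,[np.int32(q)],True,col,1)
    cv2.imwrite(f"pics/{c}1.png",im); print(im.shape,s)
E
```

```text
[ 0.51399388 -0.01868234 -1.82355267 -0.08432066]
[[ 0.4 -1.6]
 [-0.8  1.3]
 [-3.3 -3.9]
 [ 0.4  0.2]
 [ 1.1 -4.6]
 [ 0.3  1.3]
 [-1.6  0. ]
 [ 1.   0.8]
 [-1.1 -0.3]
 [-1.5 -2.3]]
(529, 592, 3) 4.230769230769231
(450, 750, 3) 5
```

View pics/side1.png

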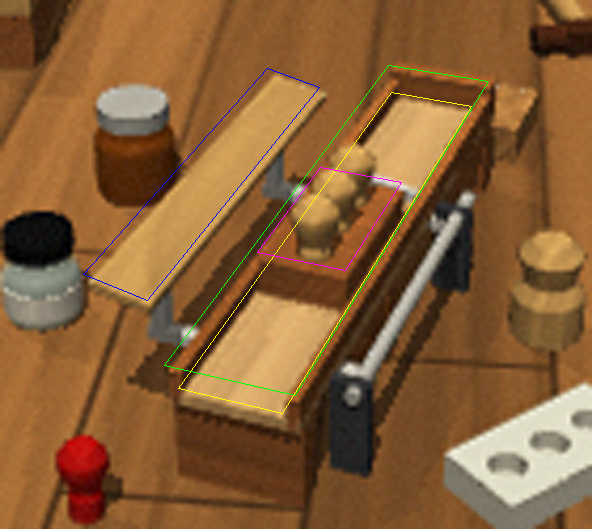

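View pics/top1.png

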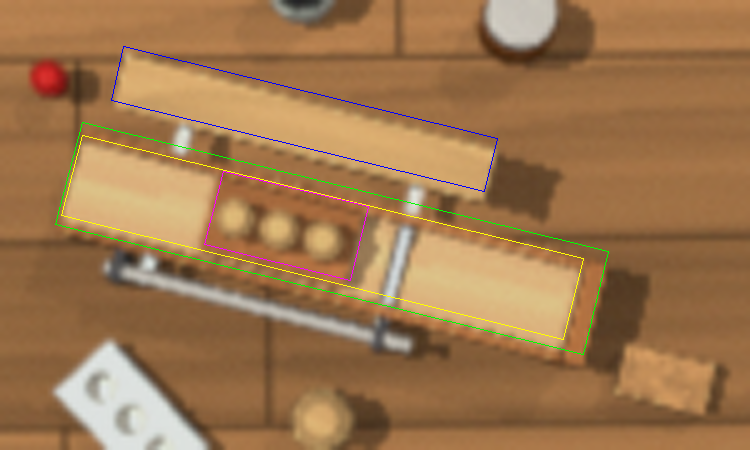

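The overlay confirms that the brown rack in the chute is the right one; the white rack and the red knob are separate objects outside it. The fit is about 1 px high, so I shift it to chute ≈ (0.5105, -0.0167), yaw -1.824. First I move above the start of the push.

```bash
for i in 1 2 3; do :; done; python3 -m inch '[[0.04,-0.038,0,0,0,0,0],[0.04,-0.038,0,0,0,0,0],[0.04,-0.038,0,0,0,0,0],[0.04,-0.038,0,0,0,0,0],[0.04,-0.038,0,0,0,0,0]]'
python3 -m inch '[[0.04,-0.038,0,0,0,0,0],[0.04,-0.038,0,0,0,0,0],[0.04,-0.038,0,0,0,0,0],[0.04,-0.038,0,0,0,0,0],[0.04,-0.038,0,0,0,0,0]]'
python3 -m inch '[[0.04,-0.038,0,0,0,0,0],[0.04,-0.038,0,0,0,0,0],[0.04,-0.038,0,0,0,0,0],[0.04,-0.038,0,0,0,0,0],[0.04,-0.038,0,0,0,0,0]]'
python3 -m inch '[[0,0,0,0,0,-0.146,0],[0,0,0,0,0,-0.146,0],[0,0,0,0,0,-0.146,0],[0,0,0,0,0,-0.146,0],[0,0,0,0,0,-0.146,0]]'
python3 -m inch '[[0,0,0,0,0,-0.146,0],[0,0,0,0,0,-0.146,0],[0,0,0,0,0,0,0]]'
```

```text
clock: 1.4
position: [0.306, -0.3785, 0.2315]
tool_rot: [3.141, -0.0, 0.296]
force: [2.1, -0.4, 0.3]
grip_width: 0.0857
finger_force: 0.0
clock: 1.9
position: [0.4293, -0.1609, 0.2317]
tool_rot: [3.141, -0.001, 0.296]
force: [1.5, -1.2, 0.4]
grip_width: 0.0852
finger_force: 0.0
clock: 2.4
position: [0.5525, 0.0567, 0.2315]
tool_rot: [3.141, -0.0, 0.296]
force: [0.7, -1.0, 0.6]
grip_width: 0.0855
finger_force: 0.0
clock: 2.9
position: [0.5518, 0.0548, 0.2313]
tool_rot: [3.141, -0.0, 1.032]
force: [-0.3, -0.7, -0.9]
grip_width: 0.0857
finger_force: 0.0
clock: 3.2
position: [0.5518, 0.0546, 0.2313]
tool_rot: [-3.141, -0.0, 1.32]
force: [0.1, -0.2, -0.1]
grip_width: 0.0851
finger_force: 0.0
```

```bash
python3 -m inch '[[0.0325,0.007,0,0,0,0,0],[0.0325,0.007,0,0,0,0,0],[0.0305,0.006,0,0,0,0,0],[0,0,0.03,0,0,0,0],[0,0,0.03,0,0,0,0]]'
python3 -m inch '[[0,0,0.03,0,0,0,0],[0,0,0.012,0,0,0,0],[0,0,0,0,0,0,0]]'
python3 - <<'E'
from h import *
p=(.5105,-.0167,-1.8236)
o=telemetry.observe(); d=o["position"]-[p[0],p[1],0]; c,s=np.cos(p[2]),np.sin(p[2])
print("chute xy",d[0]*c+d[1]*s,-d[0]*s+d[1]*c)
u,v,wd,h=250,140,150,140
im=grab_frame("side")[:,:,::-1]; im=cv2.resize(im[v:v+h,u:u+wd],None,fx=4.2,fy=4.2,interpolation=2)
u,v,wd,h=235,150,140,100
cv2.imwrite("pics/s2.png",im); im=grab_frame("top")[:,:,::-1]; im=cv2.resize(im[v:v+h,u:u+wd],None,fx=5,fy=5,interpolation=2); cv2.imwrite("pics/t2.png",im)
E
```

```text
clock: 3.7
position: [0.5954, 0.1434, 0.1708]
tool_rot: [3.14, -0.001, 1.314]
force: [0.6, -0.2, 0.3]
grip_width: 0.0854
finger_force: 0.0
clock: 4.0
position: [0.5944, 0.1421, 0.1282]
tool_rot: [-3.14, 0.001, 1.315]
force: [-1.2, 0.8, 0.7]
grip_width: 0.0854
finger_force: 0.0
chute xy -0.1747087149912936 0.041505943792937164
```

View pics/s2.png

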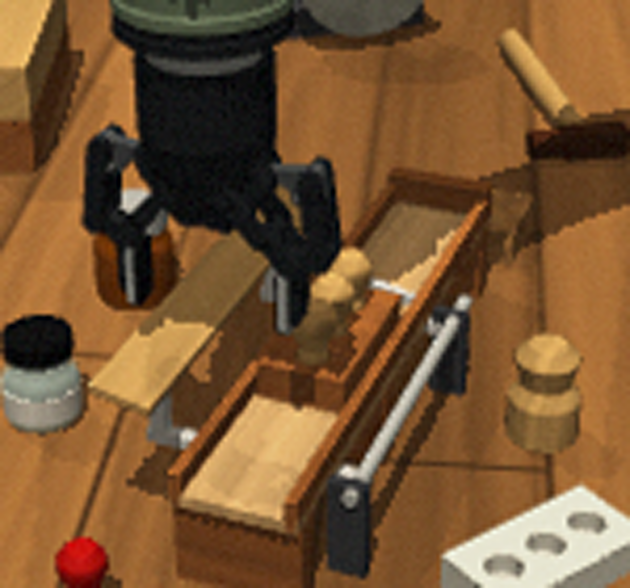

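View pics/t2.png

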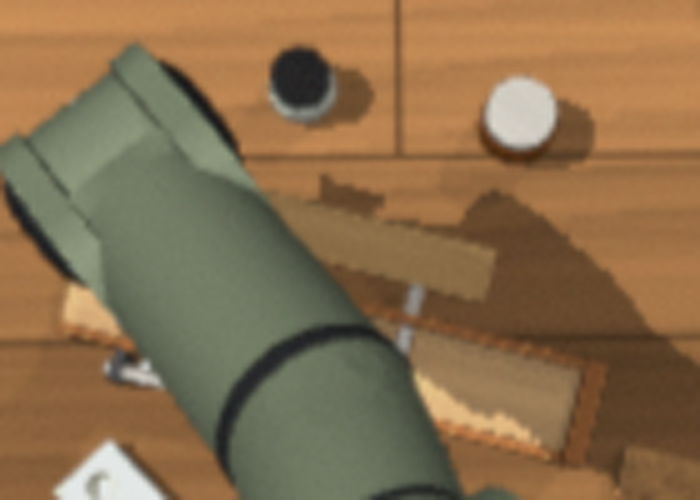

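The side crop shows the far fingertip at crop (135,300), which is image (282,211). The near one is at (288,325), image (319,217), and looks close behind the rear knob. I check these against the predicted tip positions.

```bash
python3 - <<'E'
from h import *
p=(.5105,-.0167,-1.8236)
for z in (.128,.141):
    print(z,proj("side",w(p,[(-.175,.0915,z),(-.175,-.0085,z)])).round(1).tolist())
print("rack rear top mid, L,R",proj("side",w(p,[(-.139,0,.09),(-.139,.028,.09),(-.139,-.028,.09),(-.25,.031,.066),(-.25,-.031,.066),(-.25,.039,.08),(-.23,.0574,.1058),(-.23,.0966,.1142)])).round(1).tolist())
E
```

```text
0.128 [[282.2, 214.1], [320.0, 221.7]]
0.141 [[282.0, 209.6], [320.0, 217.1]]
rack rear top mid, L,R [[321.9, 226.7], [311.7, 224.5], [332.4, 228.8], [293.0, 257.0], [317.6, 262.8], [289.6, 251.4], [285.6, 236.1], [270.5, 229.9]]
```

```bash
python3 -m inch '[[0,0,0.01,0,0,0,0],[0,0,0.01,0,0,0,0],[0,0,0,0,0,0,0]]'
python3 -m inch '[[0,0,0.008,0,0,0,0],[0,0,0.006,0,0,0,0],[0,0,0,0,0,0,0]]'
python3 -m inch '[[0,0,0.006,0,0,0,0],[0,0,0.006,0,0,0,0],[0,0,0,0,0,0,0]]'
```

```text
clock: 4.4
position: [0.5945, 0.1419, 0.1081]
tool_rot: [-3.14, 0.001, 1.317]
force: [0.7, 0.3, 0.4]
grip_width: 0.0852
finger_force: 0.0
clock: 4.7
position: [0.5948, 0.1422, 0.0946]
tool_rot: [-3.141, 0.0, 1.318]
force: [-0.3, 0.7, 2.1]
grip_width: 0.0851
finger_force: 0.9
clock: 5.0
position: [0.5949, 0.1421, 0.0826]
tool_rot: [-3.141, 0.0, 1.318]
force: [-0.0, -0.8, 1.8]
grip_width: 0.0851
finger_force: 1.4
```

```bash
python3 -m inch '[[0,0,0.005,0,0,0,0],[0,0,0.005,0,0,0,0],[0,0,0,0,0,0,0]]'
python3 -m inch '[[0,0,0.004,0,0,0,0],[0,0,0.003,0,0,0,0],[0,0,0,0,0,0,0],[0,0,0,0,0,0,0]]'
python3 - <<'E'
from h import *
u,v,wd,h=250,140,150,140
im=grab_frame("side")[:,:,::-1]; im=cv2.resize(im[v:v+h,u:u+wd],None,fx=4.2,fy=4.2,interpolation=2)
cv2.imwrite("pics/s3.png",im)
E
```

```text
clock: 5.3
position: [0.5949, 0.1422, 0.0727]
tool_rot: [-3.141, 0.0, 1.318]
force: [1.9, -0.8, 3.8]
grip_width: 0.0855
finger_force: 1.8
clock: 5.7
position: [0.595, 0.1422, 0.0663]
tool_rot: [-3.142, 0.0, 1.318]
force: [1.9, -0.4, 4.5]
grip_width: 0.0855
finger_force: 2.1
```

View pics/s3.png

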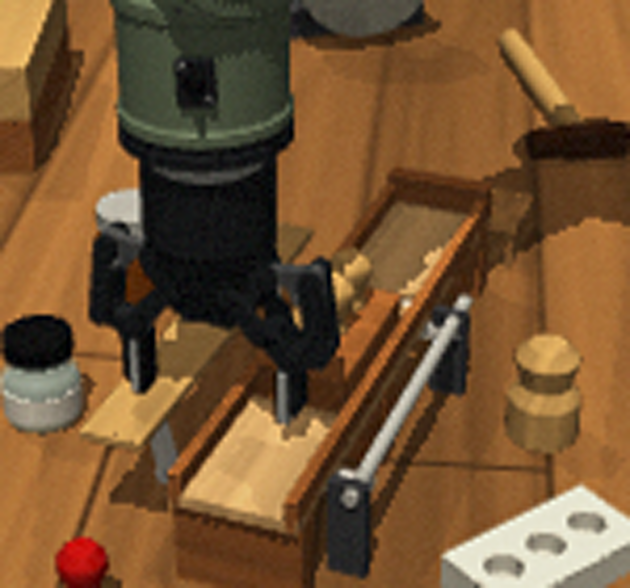

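Both tips are well placed: the near one is inside the chute at crop (288,415), and the far one holds the bar level at (140,385) with 4.5 N. Next I advance toward the rack.

```bash
python3 -m inch '[[-0.004,0,0,0,0,0,0],[-0.006,0,0,0,0,0,0],[-0.004,0,0,0,0,0,0],[-0.003,0,0,0,0,0,0],[-0.003,0,0,0,0,0,0]]'
python3 -m inch '[[-0.003,0,0,0,0,0,0],[-0.003,0,0,0,0,0,0],[-0.003,0,0,0,0,0,0],[-0.003,0,0,0,0,0,0],[-0.003,0,0,0,0,0,0]]'
python3 -m inch '[[-0.003,0,0,0,0,0,0],[-0.003,0,0,0,0,0,0],[-0.003,0,0,0,0,0,0],[-0.003,0,0,0,0,0,0]]'
```

```text
clock: 6.25
position: [0.5899, 0.1226, 0.0664]
tool_rot: [-3.142, -0.0, 1.318]
force: [0.5, 3.3, 3.7]
grip_width: 0.0853
finger_force: 2.0
clock: 6.75
position: [0.5862, 0.1082, 0.0663]
tool_rot: [3.142, -0.0, 1.318]
force: [0.6, 4.3, 4.0]
grip_width: 0.0852
finger_force: 2.8
clock: 7.15
position: [0.5832, 0.0965, 0.0663]
tool_rot: [-3.142, -0.0, 1.318]
force: [1.1, 5.2, 5.2]
grip_width: 0.0853
finger_force: 2.9
```

```bash
python3 -m inch '[[-0.004,0,0,0,0,0,0],[-0.004,0,0,0,0,0,0],[-0.004,0,0,0,0,0,0],[-0.004,0,0,0,0,0,0],[-0.004,0,0,0,0,0,0]]'
python3 - <<'E'
from h import *
u,v,wd,h=250,140,150,140
im=grab_frame("side")[:,:,::-1]; im=cv2.resize(im[v:v+h,u:u+wd],None,fx=4.2,fy=4.2,interpolation=2)
cv2.imwrite("pics/s4.png",im)
E
```

```text
clock: 7.65
position: [0.5782, 0.077, 0.0663]
tool_rot: [3.142, 0.0, 1.318]
force: [1.9, 4.0, 3.9]
grip_width: 0.0854
finger_force: 3.0
```

View pics/s4.png

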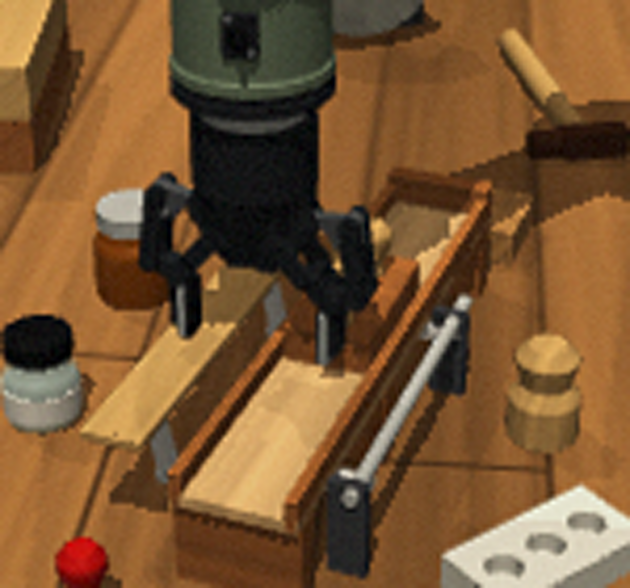

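The rack is sliding ahead of the near finger (crop (325,355)), its front knobs are upright, and the bar is still down. I keep pushing.

```bash
python3 -m inch '[[-0.005,0,0,0,0,0,0],[-0.005,0,0,0,0,0,0],[-0.005,0,0,0,0,0,0],[-0.005,0,0,0,0,0,0],[-0.005,0,0,0,0,0,0]]'
python3 -m inch '[[-0.005,0,0,0,0,0,0],[-0.005,0,0,0,0,0,0],[-0.005,0,0,0,0,0,0],[-0.005,0,0,0,0,0,0],[-0.005,0,0,0,0,0,0]]'
python3 -m inch '[[-0.005,0,0,0,0,0,0],[-0.005,0,0,0,0,0,0],[-0.005,0,0,0,0,0,0],[-0.005,0,0,0,0,0,0],[-0.005,0,0,0,0,0,0]]'
python3 -m inch '[[-0.005,0,0,0,0,0,0],[-0.005,0,0,0,0,0,0],[-0.004,0,0,0,0,0,0],[-0.004,0,0,0,0,0,0],[-0.004,0,0,0,0,0,0]]'
```

```text
clock: 8.2
position: [0.5719, 0.0527, 0.0663]
tool_rot: [3.142, 0.0, 1.318]
force: [0.7, 4.5, 4.3]
grip_width: 0.0854
finger_force: 2.8
clock: 8.7
position: [0.5656, 0.0285, 0.0663]
tool_rot: [-3.142, -0.0, 1.318]
force: [1.9, 3.7, 5.0]
grip_width: 0.0856
finger_force: 2.8
clock: 9.2
position: [0.5593, 0.0043, 0.0663]
tool_rot: [-3.141, 0.0, 1.318]
force: [1.7, 2.8, 3.6]
grip_width: 0.0857
finger_force: 2.7
clock: 9.7
position: [0.5539, -0.0168, 0.0663]
tool_rot: [-3.142, -0.0, 1.318]
force: [1.6, 4.0, 3.0]
grip_width: 0.0854
finger_force: 2.7
```

Now slow steps until the end stop shows in the force.

```bash
python3 -m inch '[[-0.003,0,0,0,0,0,0],[-0.003,0,0,0,0,0,0],[-0.002,0,0,0,0,0,0],[-0.002,0,0,0,0,0,0],[-0.002,0,0,0,0,0,0]]'
python3 -m inch '[[-0.002,0,0,0,0,0,0],[-0.002,0,0,0,0,0,0],[-0.0015,0,0,0,0,0,0]]'
python3 -m inch '[[-0.0015,0,0,0,0,0,0],[-0.0015,0,0,0,0,0,0]]'
```

```text
clock: 10.2
position: [0.5509, -0.0283, 0.0663]
tool_rot: [-3.142, -0.0, 1.318]
force: [0.4, 4.1, 4.4]
grip_width: 0.0856
finger_force: 2.7
clock: 10.5
position: [0.5495, -0.0337, 0.0663]
tool_rot: [-3.142, 0.0, 1.318]
force: [2.1, 4.0, 4.0]
grip_width: 0.0855
finger_force: 2.6
clock: 10.7
position: [0.5488, -0.0365, 0.0663]
tool_rot: [3.142, -0.0, 1.318]
force: [0.5, 4.0, 3.5]
grip_width: 0.0857
finger_force: 2.6
```

```bash
python3 -m inch '[[-0.0015,0,0,0,0,0,0],[-0.0015,0,0,0,0,0,0]]'
python3 -m inch '[[-0.001,0,0,0,0,0,0],[-0.001,0,0,0,0,0,0]]'
python3 - <<'E'
from h import *
im=grab_frame("side")[:,:,::-1]
u,v,wd,h=290,140,120,100
cv2.imwrite("pics/s5.png",cv2.resize(im[v:v+h,u:u+wd],None,fx=6,fy=6,interpolation=2))
E
```

```text
clock: 10.9
position: [0.548, -0.0394, 0.0663]
tool_rot: [-3.142, 0.0, 1.318]
force: [0.3, 3.3, 3.1]
grip_width: 0.0853
finger_force: 2.6
clock: 11.1
position: [0.5477, -0.041, 0.0663]
tool_rot: [3.141, -0.001, 1.318]
force: [2.0, 9.3, 2.5]
grip_width: 0.0854
finger_force: 5.7
```

View pics/s5.png

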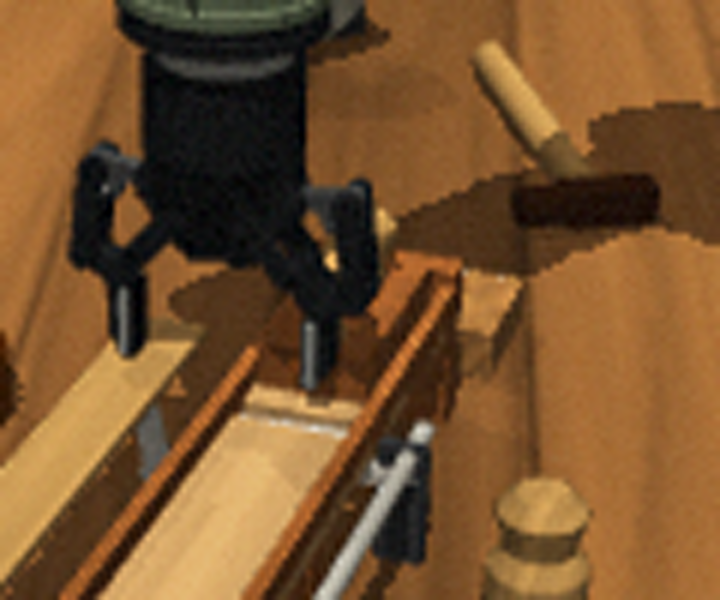

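The force step (9.3 N at y = -0.041, where home was predicted) and the gap behind the rack, with the lowered gate line at crop (300,425), show the rack is home. I back off while still pressing, then let the gate up gently.

```bash
python3 -m inch '[[0.003,0,0,0,0,0,0],[0.007,0,0,0,0,0,0],[0.01,0,0,0,0,0,0],[0.01,0,0,0,0,0,0],[0.005,0,0,0,0,0,0]]'
python3 -m inch '[[0,0,-0.005,0,0,0,0],[0,0,-0.007,0,0,0,0],[0,0,-0.007,0,0,0,0],[0,0,-0.007,0,0,0,0],[0,0,-0.007,0,0,0,0]]'
python3 -m inch '[[0,0,-0.007,0,0,0,0],[0,0,-0.01,0,0,0,0],[0,0,-0.02,0,0,0,0],[0,0,-0.04,0,0,0,0],[0,0,-0.04,0,0,0,0]]'
python3 -m inch '[[0.03,-0.04,-0.03,0,0,0,0],[0.03,-0.04,0,0,0,0,0],[0.03,-0.04,0,0,0,0,0],[0.02,-0.04,0,0,0,0,0],[0,0,0,0,0,0,0]]'
python3 - <<'E'
from h import *
im=grab_frame("side")[:,:,::-1]
u,v,wd,h=260,150,130,110
cv2.imwrite("pics/s6.png",cv2.resize(im[v:v+h,u:u+wd],None,fx=5.4,fy=5.4,interpolation=2))
E
```

```text
clock: 11.65
position: [0.5566, -0.0058, 0.0663]
tool_rot: [-3.142, -0.0, 1.319]
force: [-0.4, -2.5, 4.2]
grip_width: 0.0856
finger_force: 2.0
clock: 12.15
position: [0.5563, -0.0077, 0.1001]
tool_rot: [3.141, 0.0, 1.317]
force: [-1.4, 0.9, 1.6]
grip_width: 0.0854
finger_force: 0.4
clock: 12.65
position: [0.5559, -0.0073, 0.2178]
tool_rot: [-3.141, -0.0, 1.318]
force: [1.3, 0.3, 0.8]
grip_width: 0.0852
finger_force: 0.0
clock: 13.15
position: [0.43, 0.137, 0.243]
tool_rot: [3.141, -0.0, 1.324]
force: [1.4, -0.7, 0.4]
grip_width: 0.0853
finger_force: 0.0
```

View pics/s6.png

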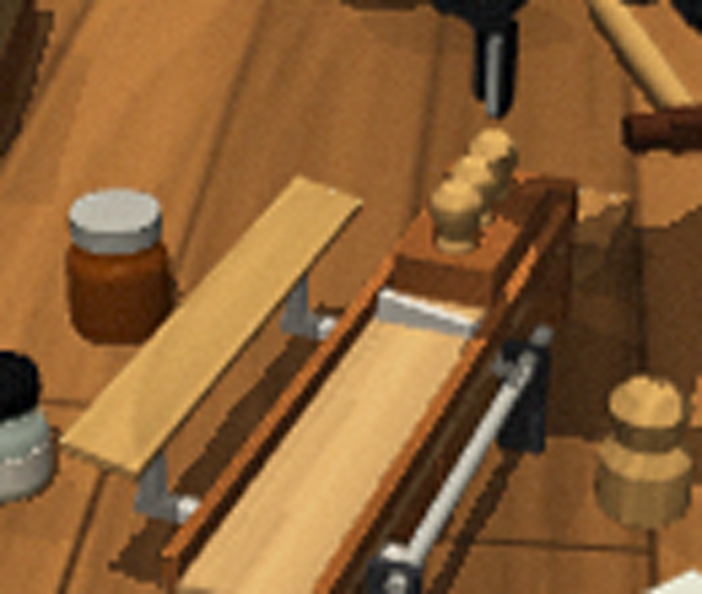

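The gate is up at crop (430,312) behind the rack. The rack is home at (450,260), its three knobs stand upright, and the robot is clear.

```bash
python3 -c "
from workcell import bot; print(bot.job_done())"
```

```text
the job is handed in; nothing more can be done
None
```

I handed the job in at about 13 s of the 38 s allowed: the rack is home against the end stop, the gate is up again behind it, all three knobs are standing, and the robot is clear; the hand-in call returned no verdict.

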